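# Third filter into the beam, by the clicks

## Task

The filter changer's orange lever is parked at the blue end. Push the lever away from the blue end through the clicks and leave it seated in the third click, without ever running past it. Only push it with the outside of the fingers, never take it between them, and leave the small parts lying round it where they are.

Things in the scene. Friction and masses are not known exactly. Their poses are not given: they have to be found in the camera images.
- filter_changer: Filter changer bolted to the table, turned up to 0.35 rad. Long aluminium housing, 42 mm deep, 206 mm long, top at z = 42 mm, on a black base plate 88 x 220 x 6 mm. Origin: at table height, midway between the end caps. Its y axis runs along the slide from the blue end cap (y = -103 mm) to the black one (+103 mm); x points away from the robot. The lever stands in a slot at x = -12 mm.
- lever (a point): Middle of the orange lever handle, at z = 70 mm. The handle is 12 mm thick along the slide, 20 mm across, from z = 50 to 90 mm, and moves only along the changer's y: y = joint value - 46 mm, x = -12 mm. A 10 mm wide steel arm at z = 44 to 48 mm joins it to the filter strip behind. Nothing else stands beside the handle along the slide above z = 44 mm.
- strip (a point): Middle of the thin filter strip that moves with the lever, 38 mm behind it: 72 mm long, 3 mm thick (6 mm at its four round filters), top at z = 75 mm; 25 mm free between handle and strip. Behind the strip stands a fixed black beam tube, top at z = 72 mm, at x = +34 to 48 mm, y = +18 mm of the changer.
- filter_slide (a joint): Travel of the lever in m from its stop at the blue end (0) towards the black end (0.092). Starts between 0 and 0.016. It slides freely (about 0.5 N) to 0.024, then crosses rounded ridges with crests at 0.032, 0.048, 0.064, 0.080. Click notches 1 to 4 lie between and after them, at 0.040, 0.056, 0.072 (the third) and 0.088. Let go between crests, it settles in the notch within about 1 mm.
- first_ridge (a point): Hidden in the slot at the first ridge's crest (joint 0.032, z = 14 mm). What the hand feels at every ridge: the push jumps to about 7 to 10 N where the climb begins, 8 mm before the crest, and fades to nothing at the crest; just past it the lever snaps up to 8 mm ahead of the finger into the next notch: that is a click. The finger then meets no push until it has caught up.
- spare_post: Bystander: stainless post 12.7 mm in diameter, 75 mm tall, standing loose in front of the changer; origin at the centre of its foot.
- round_box: Bystander: round clear optic box 41 mm in diameter, 18 mm high, loose in front of the changer; origin at the centre of its underside.
- tube_ring: Bystander: black clamp collar 25 x 36 x 12 mm, lying loose in front of the changer; origin at the centre of its underside.
- open_cap: Bystander: black round lens cap 53 mm in diameter, 8 mm high, lying loose beyond the blue end of the changer; origin at the centre of its underside.

How it is judged:
By the outcome, as a careful person would: the job done as asked, in the order asked, and still so for the second after the job is handed in, with the robot touching nothing.
It also fails if it takes over 62 s, if anything falls off the work surface, if the arm or the gripper's body presses on something with over 40 N, if the wrist force passes 120 N, or if a joint passes its speed limit or range.

## Robot

A 6-joint arm with a two-finger parallel gripper is mounted at the origin on a cart in front of the work surface, level with it; the furniture and walls round the work are solid. World frame = base frame: x ahead of the robot, y to its left, z up, the work surface at z = 0. Lengths are in m, angles in rad, forces in N, time in s.
With the tool pointing down it reaches from about 0.375 to 0.925 m from the base axis. Payload 5.7 kg.
Tool frame: the origin (TCP) lies on the centre line of the jaws, within the pads' length; the fingertips stand 14 mm ahead of it and the grasp point (between the pads) lies 5 mm behind it (env.tip_extent is the z of the fingertips in the tool frame, in m); z points along the fingers, y is the line along which they close (so a half turn about z gives the same grasp; the last joint's range is limited). The gripper opens to 88 mm and grips with 3 to 60 N. Pads are 20 mm wide; open, the fingers measure 115 mm over their backs; the gripper's body (75 mm by 178 mm) begins 61 mm behind the grasp point.
Start: joints at [-1.282, 0.359, 1.51, -0, 1.272, -0.115], TCP at [0.236, -0.552, 0.237] pointing down, gripper open.
Joint ranges: [-2.97, 2.97], [-1.01, 2.36], [0.21, 2.38], [-0.96, 4.11], [0.2, 2.71], [-2.98, 2.98]. Speed limits (rad/s): [2.39, 2.39, 3.14, 3.14, 3.14, 3.14].

## Interface

Orientations are given as a unit quaternion [x, y, z, w].
In Python, from bench import env, viewer gives the robot as it stands (env), with the cameras (viewer). Calls block until the motion is done:
- env.move_ptp(position, orientation): joint-space move of the TCP to a pose.
- env.servo_line(position, orientation=None, rate=0.15, contact_N=None): straight line of the TCP; orientation=None keeps the orientation; rate is the mean speed in m/s. With contact_N (N) it stops when the force on the tool has changed by that much, and returns True; else False.
- env.goto_joints(angles): joint-space move.
- env.move_gripper(opening): finger opening in m; the grip force is fixed at half the most; returns when the fingers have stopped.
- env.sleep(seconds).
- env.inverse_kinematics(position, orientation): joint angles nearest the present ones, or None.
- env.observe(): the state.
- viewer.capture(name): name is "scene" or "top"; returns a dict with "image" (400x640x3 uint8, blue, green, red), "range_z" (400x640 float32, m along the optical axis (not along the pixel's ray), 0 where there is no reading), "intrinsics" (3x3 intrinsics, pixels), "k1" (the pictures are not rectified: a ray, as slopes to the right and down, at radius r is drawn at 1 + k1 r^2 times it, then the intrinsics apply), "R" (3x3) and "t" (3): a world point X has camera coordinates R X + t. Camera axes: x right, y down, z forward; pixel columns grow to the right and rows downward; lengths in m; the calibration is good to about 2 mm. A picture is of the moment at which its call begins.
A pose or a line that the arm cannot do raises env.PlanningError and nothing moves.
- env.close_job(): hands the job in; it is judged then, once.
The state is a dict: "clock": time; "joint_pos": joint angles; "qvel": joint speeds; "joint_torque": joint torques, N m; "position": TCP position; "orientation": TCP orientation; "force": force on the tool from outside, world axes, zero at the start; "torque": the same for the moment, N m; "finger_gap": finger opening in m; "grip_force": force on a finger pad.
Only numpy, scipy, OpenCV 4.12 (cv2) and the standard library are available. Lean on these libraries where they do the work, as an engineer would, in place of code of your own. Each camera call takes 0.05 s, during which the arm holds its last target. There are 200 camera calls.

## Working session

There is one attempt and no reset: what is moved stays moved. The work goes in short steps, each a Python script; the robot and the scene stay as the last script left them, time stands still between calls to the robot, and variables do not carry over. Pictures are saved under pics/ and viewed, at most 10 in all, crops included, and the job is handed in when it is done.

```bash
mkdir -p pics
python3 - <<'E'
from bench import env, viewer
import cv2, numpy as np, pickle
d={n:viewer.capture(n) for n in("scene","top")}
pickle.dump(d,open("cap0.pkl","wb"))
for n,c in d.items():
    cv2.imwrite(f"pics/{n}0.png",c["image"]); print(n,c["intrinsics"].tolist(),c["k1"],c["R"].round(3).tolist(),c["t"])
o=env.observe();print(o["clock"],o["position"],o["orientation"],o["force"],o["finger_gap"],env.tip_extent)
E
```

```text
scene [[475.2585146409951, 0.0, 318.9747844662561], [0.0, 475.2585146409951, 197.49493180670845], [0.0, 0.0, 1.0]] -0.006838754253529629 [[-0.877, -0.48, -0.021], [-0.189, 0.386, -0.903], [0.441, -0.788, -0.43]] [0.3709785  0.17188204 0.63971546]
top [[446.6808976462897, 0.0, 317.08216228797886], [0.0, 446.6808976462897, 197.44703681562524], [0.0, 0.0, 1.0]] -0.09190637435879245 [[-0.009, -1.0, 0.012], [-0.998, 0.008, -0.058], [0.058, -0.013, -0.998]] [-0.09772522  0.46793733  0.92704758]
0.1 [ 0.23556982 -0.55118133  0.23590115] [ 9.79683218e-01  2.00549487e-01 -7.98106349e-05 -8.30202662e-04] [-0.19792882  0.11041771 -1.01762781] 0.08777018055203598 0.014
```

View pics/top0.png

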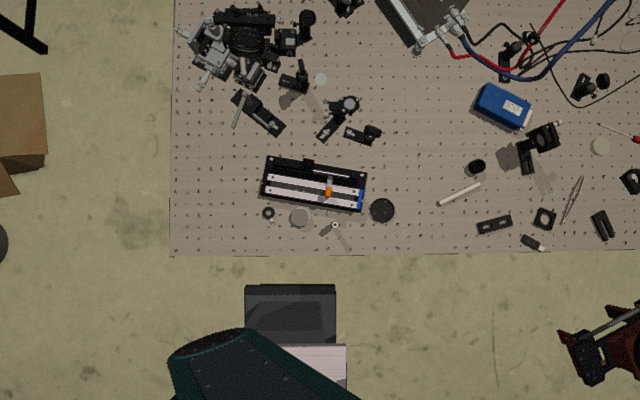

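View pics/scene0.png

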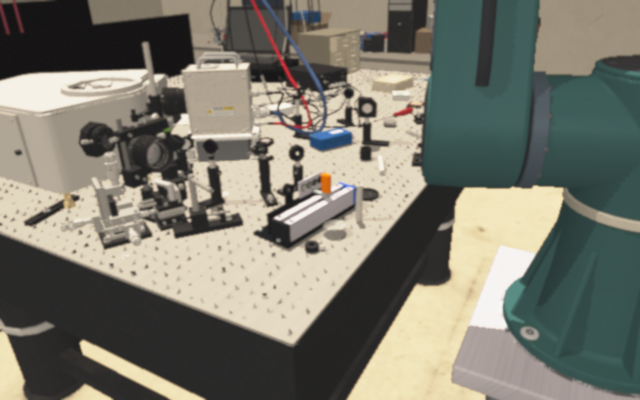

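The top view shows the changer around (313,185), with the orange lever at (328,192), the blue end at (361,199), the lens cap at (382,210), the post near (334,226), the round box at (300,217) and the ring at (268,212). In the scene view the orange handle is at (326,183). Next I'll measure these.

```bash
cat > h.py <<'E'
import cv2, numpy as np
def ray(c,uv):
    K=c["intrinsics"]; d=(np.array(uv,float)-K[:2,2])/K[0,0]
    s=d.copy()
    for _ in range(20): s=d/(1+c["k1"]*(s@s))
    R=np.array(c["R"]); return -R.T@c["t"], R.T@np.array([s[0],s[1],1])
def onplane(c,uv,z):
    o,d=ray(c,uv); return o+d*(z-o[2])/d[2]
def tri(c1,u1,c2,u2):
    A=np.zeros((3,3));b=np.zeros(3)
    L=[]
    for c,u in((c1,u1),(c2,u2)):
        o,d=ray(c,u);d=d/np.linalg.norm(d);P=np.eye(3)-np.outer(d,d);A+=P;b+=P@o;L.append((o,P))
    X=np.linalg.solve(A,b); return X,[np.linalg.norm(P@(X-o)) for o,P in L]
def mask(c,lo,hi,roi):
    h=cv2.cvtColor(c["image"],cv2.COLOR_BGR2HSV); m=cv2.inRange(h,lo,hi); r=np.zeros_like(m)
    x0,y0,x1,y1=roi; r[y0:y1,x0:x1]=m[y0:y1,x0:x1]; return r
def cen(m):
    v,u=np.nonzero(m); return np.array([u.mean(),v.mean()]),len(u),(u.min(),u.max(),v.min(),v.max())
E
python3 - <<'E'
import pickle
from h import *
d=pickle.load(open("cap0.pkl","rb"));T,S=d["top"],d["scene"]
OR=((5,150,120),(20,255,255))
ot=cen(mask(T,*OR,(250,150,400,240)));os=cen(mask(S,*OR,(290,150,370,220)))
print(ot,os,tri(T,ot[0],S,os[0]))
print("top on plane .09/.07",onplane(T,ot[0],.09),onplane(T,ot[0],.07))
b=mask(T,(100,120,60),(130,255,255),(340,170,380,225));print("blue",cen(b))
print(onplane(T,cen(b)[0],.042),cv2.minAreaRect(np.argwhere(b)[:,::-1].astype(np.float32)))
# bright housing
h=mask(T,(0,0,120),(179,110,255),(255,150,372,215))
im=T["image"][145:245,245:405];cv2.imwrite("pics/topc.png",cv2.resize(im,None,fx=5,fy=5,interpolation=cv2.INTER_CUBIC))
im=S["image"][150:260,240:400];cv2.imwrite("pics/scc.png",cv2.resize(im,None,fx=5,fy=5,interpolation=cv2.INTER_CUBIC))
for n,uv in dict(post=(334,226),box=(300,217),ring=(268,212),cap=(382,210)).items(): print(n,onplane(T,uv,.01),T["range_z"][uv[1],uv[0]])
E
```

```text
(array([327.76923077, 191.63461538]), 52, (np.int64(325), np.int64(331), np.int64(187), np.int64(196))) (array([325.01785714, 182.58928571]), 168, (np.int64(320), np.int64(329), np.int64(173), np.int64(192))) (array([ 0.47502687, -0.12224067,  0.07037499]), [np.float64(0.00025961094383166497), np.float64(0.00025961094383179957)])
top on plane .09/.07 [ 0.47387417 -0.12140082  0.09      ] [ 0.4752847  -0.12213612  0.07      ]
blue (array([359.59756098, 198.64634146]), 82, (np.int64(357), np.int64(363), np.int64(189), np.int64(209)))
[ 0.46237403 -0.18825111  0.042     ] ((359.34002685546875, 198.88002014160156), (4.56157922744751, 20.392940521240234), 10.30484676361084)
post [ 0.40672408 -0.1367863   0.01      ] 0.8788875
box [ 0.4263079  -0.06519013  0.01      ] 0.93516016
ring [0.43738527 0.00232799 0.01      ] 0.95108753
cap [ 0.43961844 -0.23904878  0.01      ] 0.9541007
```

View pics/topc.png

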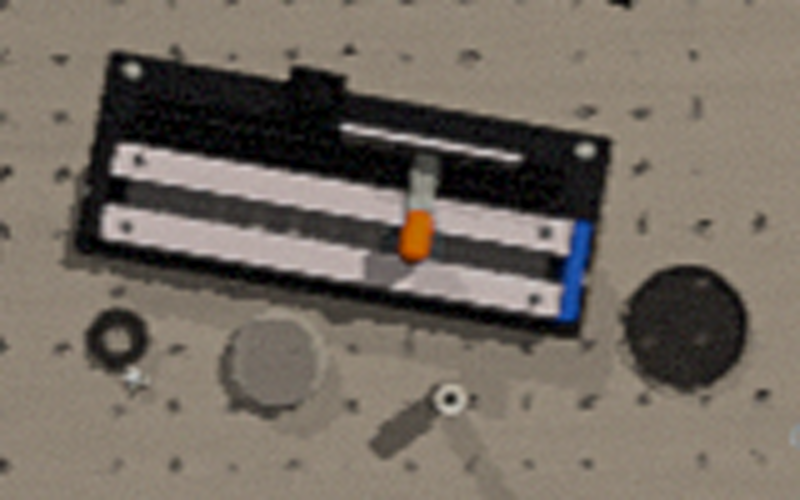

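View pics/scc.png

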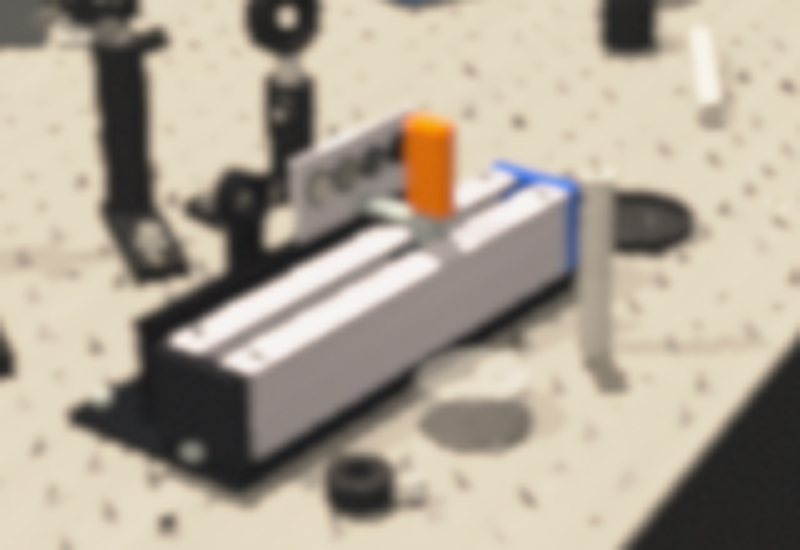

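The crops show the base plate corners at about (112,55), (610,140), (580,335) and (80,250), a straight blue cap edge, and nothing tall near the handle except the post in front. The triangulated handle height of 0.0704 m matches the given 0.070. Now the axis and the joint value.

Run:
```python
import pickle
from h import *
from bench import env, viewer
from scipy.spatial.transform import Rotation as Ro
d=pickle.load(open("cap0.pkl","rb"));T=d["top"]
f=lambda u,v,z:onplane(T,((u+.5)/5-.5+245,(v+.5)/5-.5+145),z)
FL,FR,NR,NL=[f(*p,.006) for p in((112,55),(610,140),(580,335),(80,250))]
print("plate sizes",[np.linalg.norm(a-b).round(4) for a,b in((FL,FR),(NL,NR),(FL,NL),(FR,NR))],"centre",(FL+FR+NL+NR)/4)
for n,a,b in(("far",FR,FL),("near",NR,NL),("railtop",f(575,220,.042),f(118,143,.042)),("railbot",f(562,318,.042),f(103,240,.042)),("strip",f(520,157,.075),f(342,126,.075))):
    v=b-a;print(n,np.linalg.norm(v).round(4),np.arctan2(v[0],v[1]).round(4))
be=(f(590,222,.042)+f(577,322,.042))/2
a=np.mean([np.arctan2(*(q-p)[:2]) for p,q in((FR,FL),(NR,NL),(f(575,220,.042),f(118,143,.042)),(f(562,318,.042),f(103,240,.042)))])
yd=np.array([np.sin(a),np.cos(a),0]);xd=np.array([np.cos(a),-np.sin(a),0])
C=(FL+FR+NL+NR)/4; L=np.array([.4751,-.1222,.07])
print("ang",a,"lever y from plate",(L-C)@yd,"x",(L-C)@xd,"from blue edge",(L-be)@yd-.103,"strip mid",((f(520,157,.075)+f(342,126,.075))/2-C)@yd)
for s in(1,-1):
    y=s*yd;z=np.array([0,0,-1.]);R=np.c_[np.cross(y,z),y,z];q=Ro.from_matrix(R).as_quat()
    print(q,env.inverse_kinematics(L+[0,0,.05]-yd*.04,q),env.inverse_kinematics(L+[0,0,0]+yd*.06,q))
```

```text
plate sizes [np.float64(0.216), np.float64(0.2156), np.float64(0.0846), np.float64(0.0844)] centre [ 0.49733317 -0.09470684  0.006     ]
far 0.216 0.1772
near 0.2156 0.1765
railtop 0.1901 0.175
railbot 0.1905 0.1764
strip 0.0715 0.1802
ang 0.17627431036510005 lever y from plate -0.030965998962737915 x -0.017067365037292625 from blue edge -0.03217231932967368 strip mid -0.030528751338627837
[0.08802309 0.99611843 0.         0.        ] [-4.71978315e-01  3.56442287e-01  1.86477029e+00 -4.44089210e-16
  9.20380081e-01 -1.86650033e+00] [-2.70437330e-01  4.30617109e-01  1.91913890e+00 -4.44089210e-16
  7.91836648e-01 -1.66495935e+00]
[ 0.99611843 -0.08802309  0.         -0.        ] [-4.71978315e-01  3.56442287e-01  1.86477029e+00 -4.44089210e-16
  9.20380081e-01  1.27509232e+00] [-2.70437330e-01  4.30617109e-01  1.91913890e+00 -4.44089210e-16
  7.91836648e-01  1.47663331e+00]
```

```bash
cat >> h.py <<'E'
a=.1763; yd=np.array([np.sin(a),np.cos(a),0]); L=np.array([.4751,-.1222,.07]); Q=[.99611843,-.08802309,0,0]
def P(s,z=.069): return np.array([*(L+yd*s)[:2],z])   # s: TCP along slide from the lever's start
E
python3 - <<'E'
from h import *
from bench import env, viewer
env.move_gripper(0.0)
env.move_ptp(P(-.034,.19),Q)
env.servo_line(P(-.034,.069),rate=.1)
env.sleep(.3)
o=env.observe();print(o["clock"],o["position"],o["force"],o["finger_gap"]); f0=o["force"]@yd
for s in np.arange(-.032,-.003,.001):
    env.servo_line(P(s),rate=.03); o=env.observe(); F=(o["force"]@yd)-f0
    print(round(s,4),((o["position"]-L)@yd).round(4),F.round(2),o["clock"])
    if F<-4: break
c=viewer.capture("top");cv2.imwrite("pics/t1.png",cv2.resize(c["image"][125:245,245:405],None,fx=5,fy=5,interpolation=cv2.INTER_CUBIC))
E
```

```text
4.7917 [ 0.46933733 -0.15573914  0.06930308] [-0.65851535  0.46460443 -0.93664747] 0.0004923873779868064
-0.032 -0.0318 -0.89 5.0417
-0.031 -0.0309 0.15 5.2917
-0.03 -0.03 0.38 5.5417
-0.029 -0.0289 -1.1 5.7917
-0.028 -0.028 0.78 6.0417
-0.027 -0.027 -0.98 6.2917
-0.026 -0.0259 -0.03 6.5417
-0.025 -0.0249 -0.35 6.7917
-0.024 -0.0239 -0.62 7.0417
-0.023 -0.023 -0.21 7.2917
-0.022 -0.022 -1.63 7.5417
-0.021 -0.021 0.06 7.7917
-0.02 -0.0199 0.25 8.0417
-0.019 -0.0189 -0.62 8.2917
-0.018 -0.018 -0.74 8.5417
-0.017 -0.017 0.3 8.7917
-0.016 -0.0162 -1.83 9.0417
-0.015 -0.0148 -0.46 9.2917
-0.014 -0.0137 -0.48 9.5417
-0.013 -0.013 -1.39 9.7917
-0.012 -0.0118 -1.42 10.0417
-0.011 -0.0108 -0.37 10.2917
-0.01 -0.0099 -0.78 10.5417
-0.009 -0.0089 -0.15 10.7917
-0.008 -0.0079 -1.02 11.0417
-0.007 -0.0069 0.07 11.2917
-0.006 -0.0062 -3.26 11.5417
-0.005 -0.0056 -5.32 11.7917
```

```bash
cat >> h.py <<'E'
def steps(env,ss,f0=0.26,rate=.03):
    for s in ss:
        env.servo_line(P(s),rate=rate); F=[];p=[]
        for _ in range(3):
            o=env.observe();F.append(o["force"]@yd);p.append((o["position"]-L)@yd);env.sleep(.02)
        print(round(s,4),round(np.mean(p),4),round(np.mean(F)-f0,2),round(o["clock"],2));
E
python3 - <<'E'
from h import *
from bench import env, viewer
o=env.observe();print(o["position"],o["force"],-.6585*yd[0]+.4646*yd[1])
steps(env,np.arange(-.004,.0205,.001),.342)
c=viewer.capture("top");cv2.imwrite("pics/t2.png",cv2.resize(c["image"][125:245,245:405],None,fx=5,fy=5,interpolation=cv2.INTER_CUBIC))
E
```

```text
[ 0.47415808 -0.12771319  0.06900801] [-0.94771903 -4.90154369 -0.99596826] 0.3419053189389626
-0.004 -0.0047 -6.58 12.12
-0.003 -0.0036 -5.58 12.43
-0.002 -0.0022 -4.34 12.72
-0.001 -0.0008 -2.8 13.03
0.0 0.0003 -1.51 13.32
0.001 0.0013 -0.06 13.62
0.002 0.0021 -0.8 13.93
0.003 0.0031 -0.19 14.22
0.004 0.0041 -1.12 14.53
0.005 0.0051 -0.59 14.82
0.006 0.006 -0.67 15.12
0.007 0.007 -0.14 15.43
0.008 0.008 -0.52 15.72
0.009 0.009 0.26 16.02
0.01 0.0098 -2.96 16.32
0.011 0.0101 -6.56 16.62
0.012 0.0116 -4.81 16.93
0.013 0.012 -9.48 17.23
0.014 0.0123 -13.08 17.52
0.015 0.015 -3.02 17.82
0.016 0.0164 -1.12 18.12
0.017 0.0173 -0.55 18.43
0.018 0.0181 -0.32 18.73
0.019 0.019 -0.24 19.02
0.02 0.02 -0.13 19.32
```

View pics/t2.png

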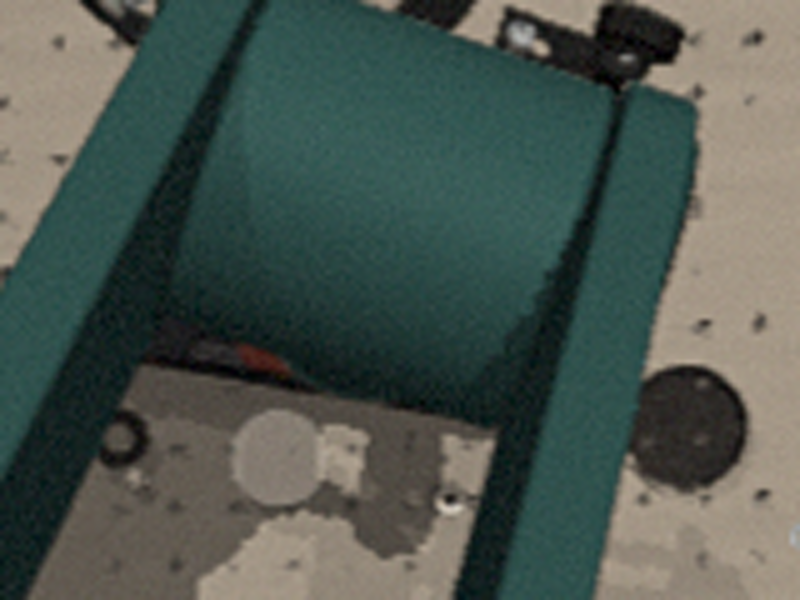

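The arm hides the lever in this view. The ring, box, post and cap are where they were. The force trace shows two ridges 16 mm apart, with crests at s ≈ 0.0015 and 0.0175. I'll check the lever in the scene camera before going on.

```bash
cat >> h.py <<'E'
def leverscene(c,x=.0):
    m=mask(c,(5,150,120),(20,255,255),(200,130,420,270)); uv,n,bb=cen(m)
    # intersect ray with the vertical plane through the slide axis
    o,d=ray(c,uv); nx=np.array([yd[1],-yd[0],0]); X=o+d*((L-o)@nx)/(d@nx); return uv,n,bb,X,(X-L)@yd
E
python3 - <<'E'
import pickle
from h import *
from bench import env, viewer
print(leverscene(pickle.load(open("cap0.pkl","rb"))["scene"]))
c=viewer.capture("scene");print(leverscene(c))
cv2.imwrite("pics/s2.png",cv2.resize(c["image"][130:270,220:420],None,fx=4,fy=4,interpolation=cv2.INTER_CUBIC))
E
```

```text
(array([325.01785714, 182.58928571]), 168, (np.int64(320), np.int64(329), np.int64(173), np.int64(192)), array([ 0.47500339, -0.12274228,  0.07017239]), np.float64(-0.000550820922140991))
(array([313.60669456, 182.90376569]), 239, (np.int64(306), np.int64(340), np.int64(135), np.int64(200)), array([ 0.48100426, -0.08905785,  0.08167689]), np.float64(0.03366396280527972))
```

View pics/s2.png

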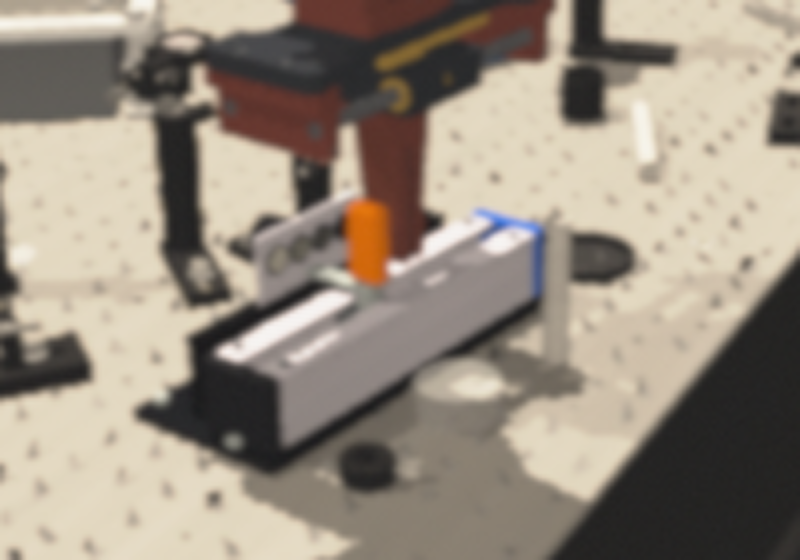

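The handle is at about (312,190), standing upright just ahead of the finger. The gripper's yellow marks contaminated the mask, so I'll measure again with a tighter ROI and then continue.

```bash
sed -i 's/(200,130,420,270)/(200,172,340,270)/' h.py
python3 - <<'E'
from h import *
from bench import env, viewer
print(leverscene(viewer.capture("scene")))
steps(env,np.arange(.022,.0245,.001),.342)
steps(env,np.arange(.025,.0325,.0005),.342)
print(leverscene(viewer.capture("scene")))
E
```

```text
(array([311.71291866, 189.16267943]), 209, (np.int64(306), np.int64(317), np.int64(179), np.int64(200)), array([ 0.48205981, -0.08313278,  0.07105816]), np.float64(0.03968232023437319))
0.022 0.0221 -0.32 19.77
0.023 0.023 -0.43 20.07
0.024 0.024 -0.6 20.38
0.025 0.025 -0.11 20.68
0.0255 0.0255 -0.72 20.98
0.026 0.0258 -2.65 21.27
0.0265 0.026 -5.35 21.57
0.027 0.0261 -7.16 21.88
0.0275 0.0273 -4.14 22.18
0.028 0.0275 -6.52 22.48
0.0285 0.0277 -8.43 22.77
0.029 0.0278 -10.44 23.07
0.0295 0.0279 -12.38 23.38
0.03 0.0298 -4.17 23.68
0.0305 0.0307 -2.7 23.98
0.031 0.0312 -2.29 24.27
0.0315 0.0316 -1.9 24.57
0.032 0.0321 -1.34 24.88
(array([309.54205607, 190.38317757]), 214, (np.int64(304), np.int64(315), np.int64(180), np.int64(201)), array([ 0.48317216, -0.07688886,  0.07090033]), np.float64(0.04602455174698006))
```

Onset came at 0.0258 as predicted, and the camera agrees (joint ≈ 0.0623). The third crest should be at s ≈ 0.0338, so I'll creep over it and stop by 0.036.

Run:
```python
from h import *
from bench import env, viewer
for s in np.arange(.0325,.0363,.0005):
    steps(env,[s],.342,.02); l=leverscene(viewer.capture("scene"))[4]; print("   lever j",round(l+.0163,4))
    if l+.0163>.0685: break
```

```text
0.0325 0.0326 -1.4 25.23
   lever j 0.0631
0.033 0.0331 -0.7 25.57
   lever j 0.0633
0.0335 0.0336 -0.43 25.93
   lever j 0.0642
0.034 0.034 -0.55 26.27
   lever j 0.0719
```

It snapped over to 0.0719. Now I'll back off, lift, move clear and verify.

Run:
```python
from h import *
from bench import env, viewer
env.servo_line(P(.015),rate=.05); env.servo_line(P(.015,.19),rate=.15)
env.goto_joints([-1.282,.359,1.51,0,1.272,-.115]); env.sleep(.3)
S=viewer.capture("scene");print(leverscene(S)[4]+.0163)
T=viewer.capture("top");m=mask(T,(5,150,120),(20,255,255),(250,150,400,240));X=onplane(T,cen(m)[0],.07)
print(X,(X-L)@yd+.0163,env.observe()["clock"])
cv2.imwrite("pics/tf.png",cv2.resize(T["image"][145:245,245:405],None,fx=5,fy=5,interpolation=cv2.INTER_CUBIC))
```

```text
0.07305544540619457
[ 0.48576911 -0.06458536  0.07      ] 0.07489280658111006 30.075
```

View pics/tf.png

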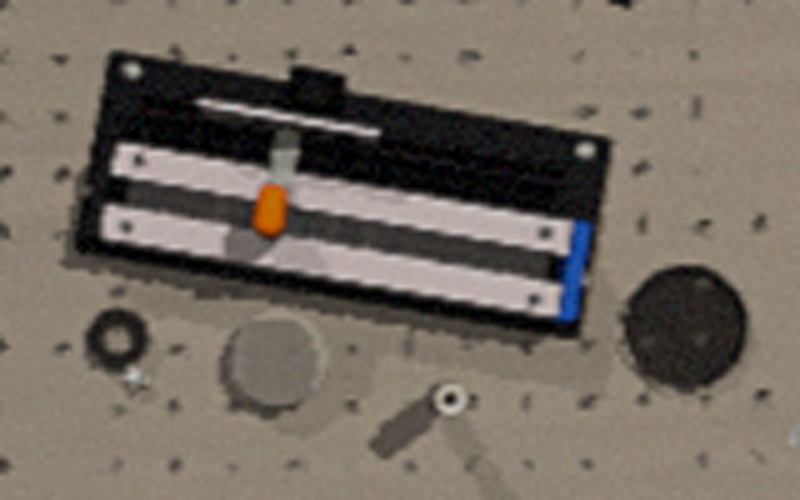

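The lever sits in the third click: about 58 mm of travel from a start near 0.015 gives joint ≈ 0.072–0.073. The small parts are unmoved, so I'm handing in.

```bash
python3 -c "
from bench import env, viewer
print(env.close_job())"
```

```text
the job is handed in; nothing more can be done
None
```

The job is handed in: the lever is seated in the third click (joint about 0.073 m by camera), pushed only with the outside of the closed fingers, never past that click, and the small parts looked unmoved in the final picture.

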